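# Hold the inspection lamp inside an evaporator unit

## Robot

A 6-joint arm with a two-finger parallel gripper is mounted at the origin on the work surface. World frame = base frame: x ahead of the robot, y to its left, z up, the work surface at z = 0. Lengths are in m, angles in degrees, forces in N, time in s.
With the tool pointing down it reaches from about 0.275 to 0.725 m from the base axis. Payload 5.6 kg.
Tool frame: the origin (TCP) lies at the very end of the fingers, on their centre line; the grasp point (between the pads) lies 19 mm behind it; z points along the fingers, x is the direction in which the jaws open and shut, and the axes are right-handed (so a half turn about z gives the same grasp; the last joint's range is limited). The gripper opens to 85 mm and grips with 20 to 120 N. Pads are 22 mm wide; open, the fingers measure 114 mm over their backs; the gripper's body (76 mm by 85 mm) begins 54 mm behind the grasp point. The pads swing forward as they close: fully open they stand 13 mm farther back than shut.
Start: joints at [-55.313, 14.616, 6.199, 0, -81.583, -16.306], TCP at [0.173, -0.522, 0.231] pointing down, gripper open.
Joint ranges: [-168.99, 168.99], [-69.2, 112.95], [-62.41, 85.93], [-164.36, 98.24], [-168.68, -3.75], [-174.98, 174.98]. Speed limits (degrees/s): [147.25, 147.25, 180, 180, 180, 180].

## Interface

Orientations are given as a 3x3 rotation matrix whose columns are the frame's x, y, z axes.
In Python, from bench import ctrl gives the robot as it stands.
- The arm moves only by the tool jog_arm, never from a script. Its argument "plan" is one flat list of numbers, 7 for each row, row after row: the turn, a rotation vector about the world's x, y, z in degrees, then the shift along the world's x, y, z in mm, then the opening, from 0 (shut) to 1 (fully open). A call has exactly 8 rows; each row is the pose to reach, as a shift and turn from the pose measured when the call began; what a row does not reach only later rows make up. A row lasts 1/8 s, in which the tool goes at most 62.5 mm and 10.7 degrees, less where a joint would pass 70% of its speed; a pose out of reach is approached as far as the arm can. A call with a gripper value outside its range is refused whole. The fingers move at their own pace and stop on an object; "grip_force" is the grip in N (left out, the last holds). Time passes only in rows, so rows that repeat a pose let the fingers close, or fill a call up. It gives the time, the measured TCP pose, the force and the opening at its end, in the units of the state.
- ctrl.sense(): the state, without advancing time (a new reading comes with each control period).
- ctrl.get_image(name): name is "scene" or "top" or "wrist"; returns a dict with "pixels" (400x640x3 uint8, red, green, blue), "range_z" (400x640 float32, m along the optical axis (not along the pixel's ray), 0 where there is no reading), "intrinsics" (3x3 intrinsics, pixels), "dist_coeffs" ([k1, k2, p1, p2, k3] as OpenCV has them; the pictures are not rectified), "origin" and "orientation" of the camera in the world; the wrist camera has in their place "hand_eye" (4x4, takes a point from camera to tool coordinates, whose origin is the TCP and whose axes are the tool frame's). Camera axes: x right, y up, looking along -z (the intrinsics and any distortion apply to the point x, -y, -z); pixel columns grow to the right and rows downward; lengths in m; the calibration is good to about 2 mm. A picture is of the moment at which its call begins: read the wrist's pose just before it.
- ctrl.job_done(): hands the job in, once; it reports no verdict.
The state is a dict: "clock": time; "joints": joint angles; "dq": joint speeds; "joint_torque": joint torques, N m; "position": TCP position; "tcp_rot": TCP orientation; "wrist_force": force on the tool from outside, world axes, zero at the start; "torque": the same for the moment, N m; "grip_width": opening from 0.0 (shut) to 1.0 (fully open).
Only numpy, scipy, OpenCV 4.12 (cv2) and the standard library are available. Lean on these libraries where they do the work, as an engineer would, in place of code of your own. Each camera call takes 0.05 s, during which the arm holds its last target. There are 200 camera calls.

## Task

The evaporator core of the car air-conditioning unit on the bench is to be looked over for leaks through its air outlets. Swing the swivel cover on top of the unit well clear of the access slot under it (about a quarter turn), then take the slim lamp out of its charging dock and pass its blade straight down through the slot, light strip facing the core, until the whole strip is inside but the handle's shoulder still stays clear of the unit. Finish while holding it there, upright, still and in the gripper without pressing on the unit; do not force the lamp against the unit, do not touch the core, and leave the other things on the bench where they are.

Things in the scene. Friction and masses are not known exactly. Their poses are not given: they have to be found in the camera images.
- slot (a point): Centre of the access slot, level with the unit's flat top, 150 mm above the bench. A rectangular opening 16 mm (x) by 44 mm (y) in the 4 mm thick top; below it the unit is hollow for 142 mm. Axes are the unit's: z up, x towards the evaporator core and the louvred outlets, away from the blower; y along the slot
- cover (a joint): Angle (rad) of the steel swivel cover lying on the unit's top: 0 covers the slot, it grows anticlockwise seen from above, end stop at 1.75. It turns freely about a vertical screw with light friction and stays where it is left. A plate 34 mm wide and 4 mm thick, its grip stud 90 mm from the screw; the slot is free from about 1.05 rad
- cover_pivot (a point): Axis of the cover's screw at the level of the unit's top, 50 mm to the +y side of the slot's centre. Axes as the unit
- cover_stud (a point): Middle of the cover's upright black grip stud, a round pin 16 mm in diameter and 24 mm tall; this point lies 16.6 mm above the unit's top, the stud's top 12 mm higher. At angle 0 it stands 90 mm from the screw in the unit's -y direction, at 1.57 in its +x direction
- lamp_grip (a point): Middle of the lamp's black handle, the upper part of the upright lamp: 24 mm thick (x), 48 mm wide (y), 75 mm tall; this point is 132.5 mm above the lamp's lower end. Axes: z up along the lamp, x out of the side with the light strip and the round switch. The handle is too big for the slot: its lower edge is a shoulder 95 mm above the lower end
- lamp_tip (a point): Lower end of the lamp's aluminium blade, on the centre line; axes as lamp_grip. The blade is 12 mm thick (x), 40 mm wide (y), 95 mm long, with a rounded end. On its +x face is a white light strip with yellow lights, from 12 to 72 mm above the lower end
- lamp_beam (a point): The point in the lamp's light, 70 mm straight out from the lamp's centre line on the light strip's side, 42 mm above its lower end
- core_point (a point): Point on the face of the evaporator core (aluminium fins) inside the unit, 70 mm in the unit's +x direction from the slot's centre and 41 mm below the unit's top. The light must fall here
- core: Evaporator core, fixed inside the unit; origin in the middle of the lower edge of the face that looks to the slot. The lamp must not touch it
- unit: The fixed air-conditioning unit: a grey plastic box 210 mm (x) by 320 mm (y), 150 mm tall, from 45 mm before to 165 mm beyond the slot in x, slot midway in y; two black blower drums 134 mm tall reach 130 mm farther on the -x side. Only the cover rises above its top. Origin on the bench, 15 mm in its +x direction from below the slot
- dock: Charging dock of the lamp, fixed: a foot 75 by 100 mm, 12 mm thick, with a pocket block 36 by 64 mm rising to 57 mm above the bench. The blade stands loosely 45 mm deep in the pocket, its lower end 12 mm above the bench. Origin under the middle; z up, x and y as those of the lamp at the start
- lamp: The lamp, 170 mm tall, about 160 g; origin at the lower end of the blade
- drier: Bystander: upright aluminium filter drier, 62 mm across, 180 mm tall. Leave alone
- oil_can: Bystander: upright can, 66 mm across, 130 mm tall. Leave alone
- txv: Bystander: aluminium expansion valve block, 35 by 50 by 74 mm. Leave alone
- spanner: Bystander: spanner lying flat, 190 mm long. Leave alone
- driver: Bystander: screwdriver lying flat, 200 mm long. Leave alone
- dish: Bystander: shallow steel dish, 110 mm across, 28 mm tall. Leave alone
- cap: Bystander: brass ring nut, 22 mm across, 14 mm tall. Leave alone
There are look-alikes about, which are no part of the job. There is more than one size of the lamp; the job needs the smallest.

How it is judged:
By the outcome, as a careful person would: the job done as asked, in the order asked, and still so for the second after the job is handed in, while the arm keeps its last pose, push and grip.
It also fails if it takes over 67 s, if anything falls off the work surface, if the arm or the gripper's body presses on something with over 40 N, if the wrist force passes 120 N, or if a joint passes its speed limit or range.

## Working session

There is one attempt and no reset: what is moved stays moved. The work goes in short steps, Python scripts to look and compute and a tool call to move; the robot and the scene stay as the last step left them, time stands still between calls to the robot, and variables do not carry over. Pictures are saved under pics/ and viewed, about 8 in all and at most 12, crops included, and the job is handed in when it is done.

Besides the shell and the picture viewer there is one more tool, called after "Call:" in YAML: its name, and indented under it one key for each argument. jog_arm: Moves the arm, as the interface text tells. Its arguments: {"type":"object","properties":{"plan":{"type":"array"},"grip_force":{"type":"number"}},"required":["plan"]}

```bash
mkdir -p pics; ls
cat > h.py <<'E'
import numpy as np, cv2, pickle
from bench import ctrl
def grab(name, fn):
    s=ctrl.sense(); im=ctrl.get_image(name)
    if name=="wrist":
        T=np.eye(4);T[:3,:3]=np.array(s["tcp_rot"]);T[:3,3]=s["position"]
        T=T@np.array(im["hand_eye"]); im["origin"]=T[:3,3]; im["orientation"]=T[:3,:3]
    cv2.imwrite(f"pics/{fn}.png",im["pixels"][:,:,::-1]); pickle.dump(im,open(f"pics/{fn}.pkl","wb")); return im
def load(fn): return pickle.load(open(f"pics/{fn}.pkl","rb"))
def rays(im,uv):
    uv=np.array(uv,float).reshape(-1,1,2)
    n=cv2.undistortPoints(uv,np.array(im["intrinsics"]),np.array(im["dist_coeffs"]))[:,0]
    d=np.c_[n[:,0],-n[:,1],-np.ones(len(n))]
    return np.array(im["origin"]), d@np.array(im["orientation"]).T
def onplane(im,uv,z):
    o,d=rays(im,uv); return o+d*((z-o[2])/d[:,2])[:,None]
def bydepth(im,uv):
    o,d=rays(im,uv); uv=np.round(np.array(uv)).astype(int).reshape(-1,2)
    return o+d*im["range_z"][uv[:,1],uv[:,0]][:,None]
def cloud(im):
    v,u=np.mgrid[0:400,0:640]; uv=np.c_[u.ravel(),v.ravel()]
    o,d=rays(im,uv); r=im["range_z"].ravel(); P=o+d*r[:,None]; P[r==0]=np.nan
    return P.reshape(400,640,3)
E
python3 - <<'E'
from h import *
a=grab("scene","s0");b=grab("top","t0")
cv2.imwrite("pics/st.png",cv2.resize(np.vstack([a["pixels"],b["pixels"]])[:,:,::-1],(480,600)))
print(ctrl.sense())
for i in(a,b): print(i["origin"],i["orientation"],i["intrinsics"],i["dist_coeffs"])
E
```

```text
pics
{'clock': 0.1, 'joints': array([-5.53140733e+01,  1.46500525e+01,  6.13860487e+00, -2.38856627e-02,
       -8.15849750e+01, -1.63072853e+01]), 'dq': array([ 0.06245924, -0.15558904,  0.22874412,  0.09160666, -0.1224489 ,
       -0.00099945]), 'joint_torque': array([-1.30075416e-03, -3.87603164e+01,  2.38474417e+01,  5.37782639e+00,
       -3.80183221e-03, -9.19575712e-06]), 'position': array([ 0.17332752, -0.52150199,  0.23048699]), 'tcp_rot': array([[-3.15236534e-01,  9.49012932e-01, -6.18581976e-04],
       [ 9.49011555e-01,  3.15237131e-01,  1.61848805e-03],
       [ 1.73096610e-03, -7.68348796e-05, -9.99998499e-01]]), 'wrist_force': array([0.37967942, 0.65132897, 0.79989147]), 'torque': array([ 0.02879295, -0.00816351,  0.00342454]), 'grip_width': 0.9982220421561286}
[ 0.90016609 -0.56118709  0.98379279] [[ 0.78889847 -0.47823631  0.3859135 ]
 [ 0.61450604  0.61866281 -0.48952901]
 [-0.00463979  0.62333487  0.78194125]] [[389.83347185   0.         319.4319757 ]
 [  0.         389.83347185 196.68491512]
 [  0.           0.           1.        ]] [0.00297232 0.         0.         0.         0.        ]
[ 0.34714933 -0.01029352  1.32655321] [[ 0.00477911  0.99090308 -0.13449256]
 [-0.99995834  0.00578155  0.0070639 ]
 [ 0.00777721  0.1344532   0.99088943]] [[369.4843305    0.         323.50680663]
 [  0.         369.4843305  206.18471599]
 [  0.           0.           1.        ]] [-0.02394816  0.          0.          0.          0.        ]
```

View pics/s0.png

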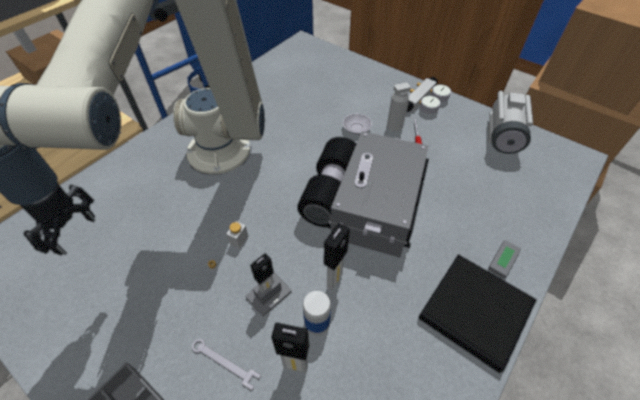

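View pics/t0.png

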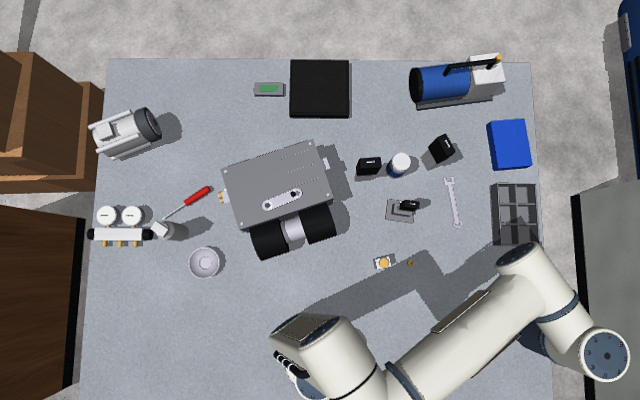

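Run:
```python
from h import *
a=load("s0");b=load("t0")
c1=cv2.resize(b["pixels"][125:275,210:470],None,fx=3,fy=3,interpolation=cv2.INTER_CUBIC)[:,:780]
cv2.imwrite("pics/c1.png",c1[:,:,::-1])
c2=cv2.resize(a["pixels"][130:380,215:435],None,fx=2.4,fy=2.4,interpolation=cv2.INTER_CUBIC)
cv2.imwrite("pics/c2.png",c2[:,:,::-1])
P=cloud(b)
for n,(u,v) in dict(dockl=(408,204),l2=(369,161),l3=(441,143),unit=(310,165),can=(400,160)).items():
    w=P[v-4:v+5,u-6:u+7].reshape(-1,3); k=w[np.argmax(w[:,2])]; print(n,k.round(3))
```

```text
dockl [nan nan nan]
l2 [ 0.631 -0.169  0.25 ]
l3 [ 0.695 -0.392  0.249]
unit [0.631 0.019 0.155]
can [ 0.652 -0.259  0.135]
```

View pics/c1.png

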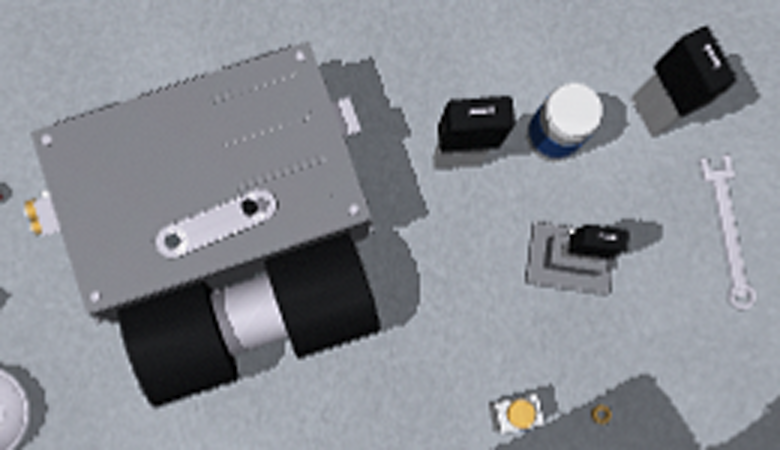

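View pics/c2.png

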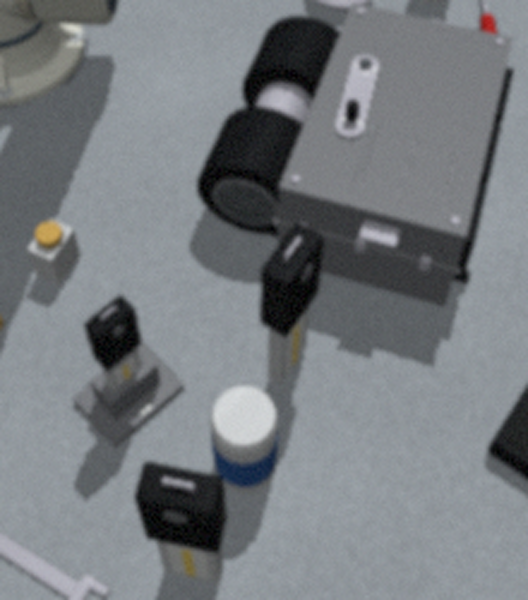

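The job's lamp is the docked one at top (408,204) / scene (262,270). The look-alikes are at top (369,165) and (441,148), scene (337,245) and (291,345). Both stand free and are about 250 mm tall, so too large. The docked lamp's switch and strip face world +x. The cover's pivot is at crop (172,240) and its black stud at (250,207), with the cover closed.

Run:
```python
from h import *
b=load("t0");a=load("s0")
f=lambda x,y:(210+(x-1)/3,125+(y-1)/3); g=lambda x,y:(215+(x-.7)/2.4,130+(y-.7)/2.4)
sc=[f(47,140),f(300,56),f(354,210),f(95,297)]
P=onplane(b,sc,.15);print("screws",P.round(4))
for i,j in((1,0),(2,3)): d=P[j]-P[i]; print("yaw from y",np.degrees(np.arctan2(-d[0],d[1])),np.linalg.norm(d))
for i,j in((3,0),(2,1)): d=P[j]-P[i]; print("yaw from x",np.degrees(np.arctan2(d[1],d[0])),np.linalg.norm(d))
S=onplane(a,[g(296,178),g(456,219),g(498,42)],.15);print("scene screws",S.round(4))
print("pivot t",onplane(b,[f(173,240)],.156).round(4),"s",onplane(a,[g(366,65)],.156).round(4))
print("stud t",onplane(b,[f(250,206)],.1786).round(4),"s top",onplane(a,[g(352,103)],.1786).round(4))
C=cloud(a);U=C[(abs(C[...,2]-.15)<.006)&(C[...,0]>.35)&(C[...,0]<.85)&(abs(C[...,1]-.05)<.35)]
r=cv2.minAreaRect(U[:,:2].astype(np.float32));print(r,len(U))
# lamp: dark pixels near dock
for n,im,(u0,v0,u1,v1) in(("t",b,(392,190,425,222)),("s",a,(248,250,280,290))):
    p=im["pixels"][v0:v1,u0:u1].astype(int);m=p.max(2)<45
    v,u=np.nonzero(m);uv=np.c_[u+u0,v+v0]
    Q=bydepth(im,uv);ok=Q[:,2]<.3;print(n,m.sum(),np.nanpercentile(Q[ok],[2,50,98],axis=0).round(3).tolist())
print("lamp top slot t",onplane(b,[f(605,238)],.182).round(4),"s",onplane(a,[g(109,311)],.182).round(4))
```

```text
screws [[ 0.6194  0.3014  0.15  ]
 [ 0.7153  0.0279  0.15  ]
 [ 0.5444 -0.0319  0.15  ]
 [ 0.449   0.2433  0.15  ]]
yaw from y 19.314471175215132 0.28984170528611347
yaw from y 19.1221341015045 0.2913114896177745
yaw from x 18.818762833437386 0.18006367572188087
yaw from x 19.286081297572313 0.18103486499936403
scene screws [[ 0.5436 -0.0281  0.15  ]
 [ 0.7139  0.0328  0.15  ]
 [ 0.6175  0.3033  0.15  ]]
pivot t [[0.5099 0.161  0.156 ]] s [[0.5107 0.1623 0.156 ]]
stud t [[0.5432 0.0778 0.1786]] s top [[0.5424 0.0815 0.1786]]
((0.6025422811508179, 0.015191972255706787), (0.25853607058525085, 0.5952604413032532), 9.422676086425781) 6220
t 161 [[0.497, -0.315, 0.12], [0.508, -0.287, 0.178], [0.524, -0.27, 0.185]]
s 345 [[0.508, -0.319, 0.115], [0.522, -0.303, 0.16], [0.527, -0.278, 0.184]]
lamp top slot t [[ 0.511  -0.2941  0.182 ]] s [[ 0.5098 -0.2913  0.182 ]]
```

Call:
jog_arm:
  plan: [0, 0, 10, 20, 30, 40, 1, 0, 0, 20, 40, 70, 70, 1, 0, 0, 30, 70, 115, 100, 1, 0, 0, 40, 100, 160, 120, 1, 0, 0, 50, 130, 205, 120, 1, 0, 0, 60, 160, 250, 120, 1, 0, 0, 70, 190, 300, 120, 1, 0, 0, 80, 220, 350, 120, 1]
  grip_force: 20

```text
clock: 1.1
position: [0.3938, -0.1697, 0.3503]
tcp_rot: [[-0.988, -0.151, -0.002], [-0.151, 0.988, -0.0], [0.002, 0.0, -1.0]]
wrist_force: [0.3, -1.0, 0.1]
grip_width: 1.0
```

Call:
jog_arm:
  plan: [0, 0, 10, 25, 45, 0, 1, 0, 0, 20, 50, 90, 0, 1, 0, 0, 30, 80, 135, 0, 1, 0, 0, 40, 110, 180, 0, 1, 0, 0, 50, 130, 220, 0, 1, 0, 0, 50, 140, 240, 0, 1, 0, 0, 50, 140, 250, 0, 1, 0, 0, 50, 140, 250, 0, 1]

```text
clock: 2.1
position: [0.5334, 0.0801, 0.3505]
tcp_rot: [[-0.52, -0.854, -0.001], [-0.854, 0.52, -0.002], [0.002, -0.0, -1.0]]
wrist_force: [0.1, 0.7, 0.7]
grip_width: 0.998
```

Run:
```python
from h import *
a=grab("wrist","w1");s=ctrl.sense();print(s["joints"],s["position"],s["tcp_rot"],s["clock"]);print(a["hand_eye"],a["intrinsics"])
```

```text
[ 2.51746507e+01  1.33679504e+01  2.16803677e+01  7.04992207e-02
 -9.83736956e+01  3.34708804e+01] [0.53336285 0.07960157 0.3508242 ] [[-5.20483283e-01 -8.53871741e-01 -4.50194193e-04]
 [-8.53870428e-01  5.20483303e-01 -1.55669067e-03]
 [ 1.56353274e-03 -4.25823964e-04 -9.99998687e-01]] 2.15
[[ 9.99999921e-01  2.92974679e-04 -2.68808321e-04  9.07661331e-04]
 [ 1.90863266e-04 -9.46784675e-01 -3.21867585e-01 -8.28441215e-02]
 [-3.48802651e-04  3.21867508e-01 -9.46784656e-01 -1.42009172e-01]
 [ 0.00000000e+00  0.00000000e+00  0.00000000e+00  1.00000000e+00]] [[321.32025129   0.         315.15237322]
 [  0.         321.32025129 203.34469827]
 [  0.           0.           1.        ]]
```

View pics/w1.png

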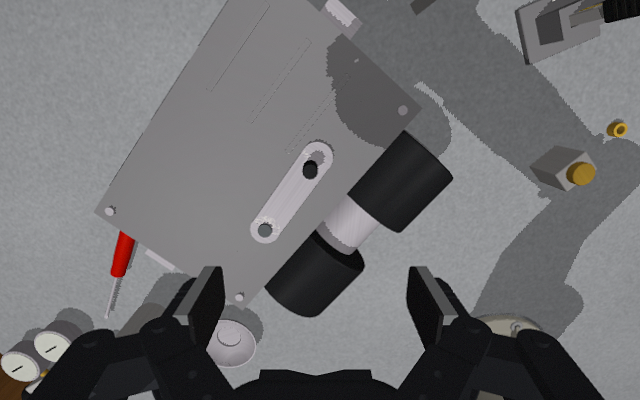

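The wrist view shows the stud at about (311,170), the pivot screw at (265,230) and unit screws at (110,211), (403,111) and (239,297).

Run:
```python
from h import *
a=load("w1");p=a["pixels"].astype(int);m=(p.max(2)<50);m[:140]=0;m[200:]=0;m[:,:290]=0;m[:,340:]=0
n,l,st,c=cv2.connectedComponentsWithStats(m.astype(np.uint8));print(st[1:],c[1:])
k=1+np.argmax(st[1:,4]);C=cloud(a);Q=C[l==k];print(np.nanpercentile(Q,[2,50,98],axis=0).round(4))
print("stud mid@.167",onplane(a,[c[k]],.1686).round(4))
print("pivot",onplane(a,[(265,230)],.156).round(4))
P=onplane(a,[(403,111),(239,297),(110,211)],.15).round(4);print(P)
d=P[2]-P[1];print(np.degrees(np.arctan2(d[1],d[0])))
```

```text
[[303 160  14  19 213]] [[309.59624413 169.00938967]]
[[0.5381 0.0711 0.158 ]
 [0.5457 0.0776 0.1776]
 [0.551  0.0849 0.1795]]
stud mid@.167 [[0.5442 0.0786 0.1686]]
pivot [[0.5081 0.1607 0.156 ]]
[[ 0.5426 -0.0331  0.15  ]
 [ 0.4479  0.2423  0.15  ]
 [ 0.6182  0.3012  0.15  ]]
19.078468601131068
```

Call:
jog_arm:
  plan: [0, 0, 0, 10, -1, -40, 0.6, 0, 0, 0, 10, -1, -90, 0.5, 0, 0, 0, 10, -1, -130, 0.5, 0, 0, 0, 10, -1, -160, 0.5, 0, 0, 0, 10, -1, -180, 0.5, 0, 0, 0, 10, -1, -190, 0.5, 0, 0, 0, 10, -1, -190, 0.5, 0, 0, 0, 10, -1, -190, 0.5]

```text
clock: 3.15
position: [0.544, 0.0784, 0.1621]
tcp_rot: [[-0.521, -0.854, 0.002], [-0.854, 0.521, -0.001], [0.0, -0.002, -1.0]]
wrist_force: [0.4, 0.4, -0.2]
grip_width: 0.497
```

Call:
jog_arm:
  plan: [0, 0, 0, 0, 0, 0, 0.3, 0, 0, 0, 0, 0, 0, 0.15, 0, 0, 0, 0, 0, 0, 0, 0, 0, 0, 0, 0, 0, 0, 0, 0, 0, 0, 0, 0, 0, 0, 0, 0, 0, 0, 0, 0, 0, 0, 0, 0, 0, 0, 0, 0, 0, 0, 0, 0, 0, 0]

```text
clock: 4.15
position: [0.5445, 0.0786, 0.1629]
tcp_rot: [[-0.52, -0.854, 0.003], [-0.854, 0.52, -0.001], [-0.001, -0.003, -1.0]]
wrist_force: [-0.5, 1.5, 4.6]
grip_width: 0.177
```

Run:
```python
from h import *
s=ctrl.sense();print(s["position"],s["wrist_force"],s["grip_width"],s["grip_width"]*85)
pv=np.array([.5102,.161]);p=s["position"][:2];r=p-pv;R=np.linalg.norm(r);a0=np.degrees(np.arctan2(r[1],r[0]));print(R,a0,a0-(-90+19.1))
for d in range(8,96,8):
    t=np.radians(a0+d);print(d,((pv+R*np.array([np.cos(t),np.sin(t)])-p)*1000).round(1))
```

```text
[0.54445094 0.07861228 0.16292291] [-0.51397656  1.52344603  4.61269417] 0.17746606533375203 15.084615553368923
0.08922367082646329 -67.42593897335787 3.474061026642133
8 [11.1  5.6]
16 [21.4 12.6]
24 [30.5 21.1]
32 [38.5 30.7]
40 [44.9 41.3]
48 [49.9 52.7]
56 [53.2 64.7]
64 [54.8 77.1]
72 [54.7 89.5]
80 [ 52.8 101.8]
88 [ 49.3 113.7]
```

Call:
jog_arm:
  plan: [0, 0, 0, 5, 2.5, 0, 0, 0, 0, 0, 11, 5.5, 0, 0, 0, 0, 0, 16.5, 9, 0, 0, 0, 0, 0, 21.5, 12.5, 0, 0, 0, 0, 0, 26, 16.5, 0, 0, 0, 0, 0, 30.5, 21, 0, 0, 0, 0, 0, 38.5, 30.5, 0, 0, 0, 0, 0, 45, 41, 0, 0]

```text
clock: 5.15
position: [0.5901, 0.1201, 0.1628]
tcp_rot: [[-0.521, -0.854, 0.003], [-0.854, 0.521, -0.001], [-0.001, -0.003, -1.0]]
wrist_force: [-3.5, -1.8, 2.3]
grip_width: 0.174
```

Run:
```python
from h import *
s=ctrl.sense();print(s["position"],s["wrist_force"],s["grip_width"])
pv=np.array([.5102,.161]);p=s["position"][:2];R=.0895
for d in range(45,100,8):
    t=np.radians(-90+19.1+d);print(d,((pv+R*np.array([np.cos(t),np.sin(t)])-p)*1000).round(1))
```

```text
[0.59006866 0.1201007  0.16284975] [-3.53782876 -1.7521464   2.30252951] 0.1736169093577794
45 [0.6 1.8]
53 [ 5.3 13.4]
61 [ 8.3 25.5]
69 [ 9.6 37.9]
77 [ 9.1 50.4]
85 [ 6.9 62.7]
93 [ 3.1 74.6]
```

Call:
jog_arm:
  plan: [0, 0, 0, 3.5, 7.5, 0, 0, 0, 0, 0, 6, 15.5, 0, 0, 0, 0, 0, 8, 25, 0, 0, 0, 0, 0, 9.5, 38, 0, 0, 0, 0, 0, 9, 50, 0, 0, 0, 0, 0, 7, 62, 0, 0, 0, 0, 0, 3.5, 72, 0, 0, 0, 0, 0, 3.5, 72, 0, 0]

```text
clock: 6.15
position: [0.5931, 0.1933, 0.1627]
tcp_rot: [[-0.52, -0.854, 0.003], [-0.854, 0.52, 0.0], [-0.002, -0.003, -1.0]]
wrist_force: [-1.3, -1.2, 1.4]
grip_width: 0.174
```

Call:
jog_arm:
  plan: [0, 0, 0, 0, 0, 0, 0.4, 0, 0, 0, 0, 0, 0, 0.5, 0, 0, 0, 0, 0, 0, 0.5, 0, 0, 0, 0, 0, 20, 0.5, 0, 0, 0, 0, 0, 60, 0.5, 0, 0, 0, 0, 0, 110, 1, 0, 0, 0, -50, -40, 170, 1, 0, 0, 0, -90, -80, 190, 1]

```text
clock: 7.15
position: [0.5167, 0.126, 0.3448]
tcp_rot: [[-0.52, -0.854, 0.005], [-0.854, 0.52, 0.001], [-0.003, -0.004, -1.0]]
wrist_force: [0.6, -0.7, 0.7]
grip_width: 0.999
```

Run:
```python
from h import *
a=grab("wrist","w2");s=ctrl.sense();print(s["joints"],s["position"],s["clock"])
```

```text
[ 30.50463913  11.41504197  19.18335179   0.25958858 -97.03804417
  28.118559  ] [0.51404035 0.12175709 0.35140151] 7.2
```

View pics/w2.png

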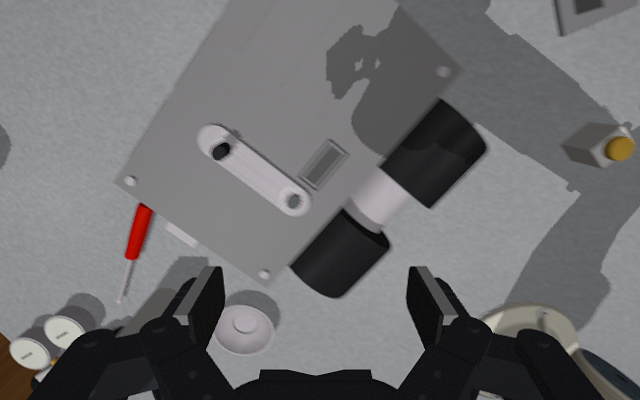

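Picture 6: the cover is open about a quarter turn and the slot lies free at about (324,165). I'll take one more still frame and measure it.

Run:
```python
from h import *
a=grab("wrist","w3");s=ctrl.sense();print(s["position"],np.abs(s["dq"]).max())
C=cloud(a);v0,v1,u0,u1=130,200,290,360
z=C[v0:v1,u0:u1,2];print("z low",(z<.14).sum(), np.isnan(z).sum())
m=((z<.143)|np.isnan(z)).astype(np.uint8)
n,l,st,c=cv2.connectedComponentsWithStats(m);print(st[1:].tolist())
pts=np.argwhere(m)[:,::-1]
g=a["pixels"][v0:v1,u0:u1].mean(2)
for q in range(0,70,5): print(" ".join(f"{int(x):3d}" for x in g[q,::2]))
cv2.imwrite("pics/slot.png",cv2.resize(a["pixels"][120:210,270:380,::-1],None,fx=6,fy=6,interpolation=cv2.INTER_NEAREST))
```

```text
[0.51584983 0.12356851 0.35002897] 4.876370368024635
z low 785 24
[[19, 3, 1, 1, 1], [54, 3, 1, 1, 1], [40, 4, 1, 1, 1], [19, 6, 1, 1, 1], [62, 6, 1, 1, 1], [69, 7, 1, 1, 1], [23, 9, 1, 1, 1], [10, 14, 36, 39, 560], [20, 21, 1, 1, 1], [65, 20, 1, 1, 1], [56, 23, 1, 1, 1], [12, 24, 1, 1, 1], [43, 35, 1, 1, 1], [49, 42, 1, 1, 1], [58, 48, 1, 1, 1], [50, 48, 20, 22, 233], [51, 59, 1, 1, 1], [45, 66, 1, 1, 1]]
128 128 128 128 128 128 127 127 128 127 128 128 128 128 128 128 127 128 128 127 128 127 127 127 127 127 127 126 127 127 126 125 126 128  83
129 130 128 128 128 128 128 127 127 127 127 126 128 128 128 127 127 127 128 127 127 126 126 127 127 127 126 125 126 126 126 126 127 126 127
128 129 128 128 129 128 128 128 128 128 127 127 127 127 128 105  84  99  58 128 128 126 127 127 126 127 127 126 126 127 126 125 126 126 126
128 129 128 128 128 127 128 128 128 127 128 128 128 100  86 130 109  81 114 130  97  62 127 127 127 126 126 127 126 126 126 126 126 126 126
129 128 128 129 129 129 127 127 127 129 129  97  92 131 107  84  86  84  83  85  82 113 130  97  63 128 126 127 125 127 127 126 12
[... 569 characters left out ...]

130 103  65 132 123  72  84  83  84  83  84  84  82  95 132  95  97 129 128 127 127 127 126 127 127 126 126 126 126 126 126 126 126 126 125
 81 101 131 132 101  58 130 124  74  84  81 102 130  81 106 128 127 127 127 127 127 128 126 127 127 127 127 126 125 125 126 126 126 124 129
180 185 113  80 109  99 131 123  52 128 130  76 116 129 127 127 127 127 128 126 127 126 127 127 126 127 125 127 126 125 126 124 131 135 138
182 181 177 175 178 123  80 130 129 130 129 129 129 129 129 128 127 128 128 128 128 127 126 127 126 127 127 125 126 128 130 134 140 143 146
 92  81 103 157 173 176 161  99 130 129 129 128 129 128 128 128 128 128 128 127 128 127 126 126 127 127 114  94 128 137 139 144 149 152 152
```

View pics/slot.png

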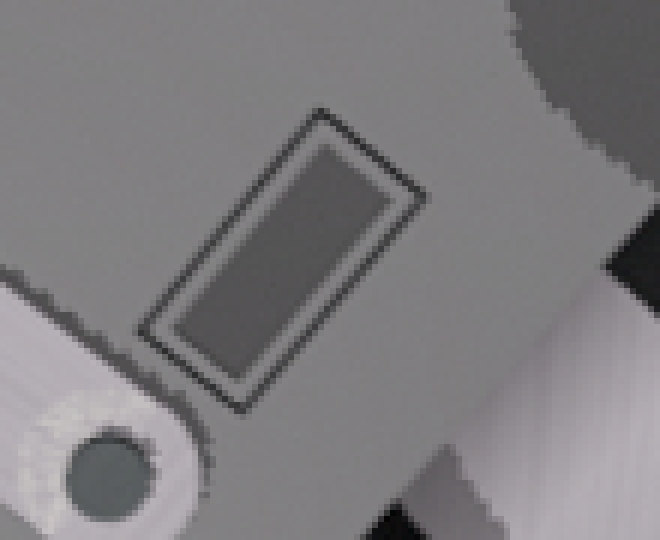

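Picture 7: the hole is the darker inner rectangle, with a printed frame line around it. The arm was still settling, so I'll measure again.

```bash
cat >> h.py <<'E'
def slot(a,guess):
    u,v=map(int,guess);w=32;g=a["pixels"][v-w:v+w,u-w:u+w].mean(2)
    m=((g<105)&(g>60)).astype(np.uint8);m=cv2.morphologyEx(m,cv2.MORPH_OPEN,np.ones((5,5),np.uint8))
    n,l,st,c=cv2.connectedComponentsWithStats(m);k=l[w,w] or 1+np.argmax(st[1:,4])
    # contour of upscaled threshold, mapped to the plane z=.15
    pp=np.argwhere(l==k)[:,::-1]+[u-w,v-w]
    Q=onplane(a,pp,.15)[:,:2]
    r=cv2.minAreaRect((Q*1000).astype(np.float32)); return Q.mean(0),r,len(pp)
E
python3 - <<'E'
from h import *
for i in range(4):
    a=grab("wrist",f"w4{i}");s=ctrl.sense();print(s["position"].round(4),np.abs(s["dq"]).max().round(2),slot(a,(320,164)))
print(onplane(a,[(288.5,199)],.156))
E
```

```text
[0.5164 0.125  0.3471] 4.41 (array([0.52504791, 0.11423577]), ((524.9273071289062, 114.48320007324219), (15.900554656982422, 43.70732879638672), 19.32732582092285), 574)
[0.5166 0.1259 0.3447] 3.35 (array([0.52485084, 0.11411895]), ((524.76123046875, 114.4522933959961), (16.047149658203125, 43.72041702270508), 19.26642417907715), 586)
[0.5167 0.1264 0.3431] 2.25 (array([0.52496626, 0.11412596]), ((524.6644897460938, 114.3795166015625), (15.907736778259277, 43.75149154663086), 19.330425262451172), 582)
[0.5169 0.1266 0.3422] 1.46 (array([0.52484813, 0.11412433]), ((524.7191162109375, 114.34481811523438), (15.906466484069824, 43.8041877746582), 19.324153900146484), 598)
[[0.51108581 0.16270686 0.156     ]]
```

Call:
jog_arm:
  plan: [0, 0, -9, -1, -40, 10, 1, 0, 0, -18, -2, -90, 10, 1, 0, 0, -27, -3, -145, 10, 1, 0, 0, -36, -4, -205, 10, 1, 0, 0, -45, -5, -265, 10, 1, 0, 0, -54, -5, -325, 5, 1, 0, 0, -62, -6, -380, 0, 1, 0, 0, -66, -6, -418, -10, 1]

```text
clock: 8.45
position: [0.5112, -0.2937, 0.3299]
tcp_rot: [[-0.991, 0.132, -0.003], [0.132, 0.991, -0.0], [0.003, -0.001, -1.0]]
wrist_force: [0.2, 0.8, -0.4]
grip_width: 0.999
```

Call:
jog_arm:
  plan: [0, 0, 0, 0, 0, 0, 1, 0, 0, 0, 0, 0, 0, 1, 0, 0, 0, 0, 0, 0, 1, 0, 0, 0, 0, 0, 0, 1, 0, 0, 0, 0, 0, 0, 1, 0, 0, 0, 0, 0, 0, 1, 0, 0, 0, 0, 0, 0, 1, 0, 0, 0, 0, 0, 0, 1]

```text
clock: 9.45
position: [0.5112, -0.2937, 0.3299]
tcp_rot: [[-0.991, 0.132, -0.003], [0.132, 0.991, -0.0], [0.003, -0.001, -1.0]]
wrist_force: [0.1, 1.5, 0.2]
grip_width: 1.0
```

Run:
```python
from h import *
a=grab("wrist","w5");s=ctrl.sense();print(s["joints"],s["position"],np.abs(s["dq"]).max(),s["clock"])
```

```text
[-1.46589969e+01  1.93341709e+01  2.68302930e+01  5.67168984e-02
 -9.76390264e+01  7.09546575e+00] [ 0.51116386 -0.29367251  0.32987527] 0.06783157555039723 9.5
```

View pics/w5.png

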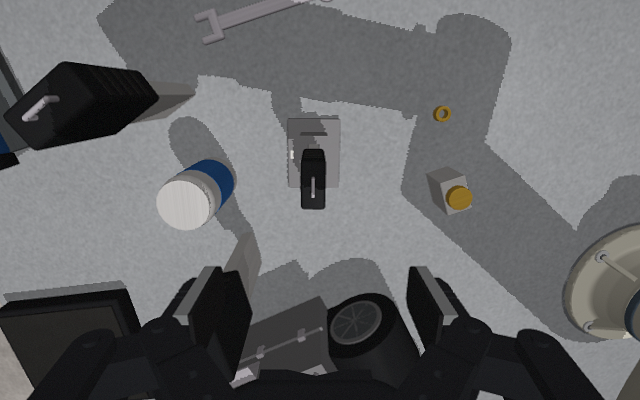

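Picture 8: the docked lamp's handle is upright between (300,148) and (326,210), nearly aligned with the tool. A larger look-alike stands at (80,100), and another is partly hidden behind the left finger.

Run:
```python
from h import *
a=load("w5");C=cloud(a)
w=np.zeros((400,640),bool);w[140:215,290:335]=1
dk=a["pixels"].max(2)<60
m=w&dk&(C[...,2]>.172)&(C[...,2]<.19);Q=C[m]
print(m.sum(),np.nanpercentile(Q,[1,50,99],axis=0).round(4).tolist())
vu=np.argwhere(m);P=onplane(a,vu[:,::-1],.182)
print("top face",cv2.minAreaRect((P[:,:2]*1000).astype(np.float32)))
v,u=np.nonzero(m);
for q in range(v.min(),v.max()+1,6): print(q,u[v==q].min(),u[v==q].max())
d=w&dk&~m; print("side z",np.nanpercentile(C[d][:,2],[2,50,98]))
# dock foot
f=(abs(C[...,2]-.012)<.004)&(np.mgrid[0:400,0:640][1]>270)&(np.mgrid[0:400,0:640][1]<350);f[:105]=0;f[200:]=0
print("foot",cv2.minAreaRect((C[f][:,:2]*1000).astype(np.float32)),f.sum())
c=w&(a["pixels"].min(2)>130)&(C[...,2]>.17);print("contact strip",c.sum(),C[c].mean(0))
```

```text
1112 [[0.499, -0.3204, 0.173], [0.5117, -0.2994, 0.1811], [0.525, -0.2744, 0.1828]]
top face ((512.3544311523438, -298.2115173339844), (47.70261764526367, 23.03043556213379), 81.22903442382812)
159 304 323
165 301 325
171 301 325
177 301 324
183 301 324
189 301 324
195 301 324
201 301 324
207 302 323
side z [0.08523984 0.14573135 0.1717328 ]
foot ((511.87518310546875, -296.2123107910156), (100.06919860839844, 74.93205261230469), 81.99726104736328) 2038
contact strip 11 [ 0.5131709  -0.28935749  0.18854726]
```

Call:
jog_arm:
  plan: [0, 0, -0.5, 1, -4, -30, 1, 0, 0, -0.5, 1, -4, -75, 1, 0, 0, -0.5, 1, -4, -120, 1, 0, 0, -0.5, 1, -4, -160, 0.8, 0, 0, -0.5, 1, -4, -185, 0.7, 0, 0, -0.5, 1, -4, -198, 0.6, 0, 0, -0.5, 1, -4, -203, 0.6, 0, 0, -0.5, 1, -4, -203, 0.6]

```text
clock: 10.5
position: [0.5126, -0.2979, 0.1276]
tcp_rot: [[-0.99, 0.14, -0.002], [0.14, 0.99, -0.001], [0.002, -0.001, -1.0]]
wrist_force: [-1.4, -0.6, -0.3]
grip_width: 0.599
```

Call:
jog_arm:
  plan: [0, 0, 0, 0, 0, 0, 0.4, 0, 0, 0, 0, 0, 0, 0.25, 0, 0, 0, 0, 0, 0, 0.1, 0, 0, 0, 0, 0, 0, 0.1, 0, 0, 0, 0, 0, 0, 0.1, 0, 0, 0, 0, 0, 0, 0.1, 0, 0, 0, 0, 0, 0, 0.1, 0, 0, 0, 0, 0, 0, 0.1]
  grip_force: 40

```text
clock: 11.5
position: [0.5131, -0.2982, 0.1287]
tcp_rot: [[-0.99, 0.14, -0.0], [0.14, 0.99, -0.002], [-0.0, -0.002, -1.0]]
wrist_force: [-1.7, 0.2, 6.2]
grip_width: 0.277
```

Call:
jog_arm:
  plan: [0, 0, 0, 0, 0, 5, 0.1, 0, 0, 0, 0, 0, 15, 0.1, 0, 0, 0, 0, 0, 30, 0.1, 0, 0, 0, 0, 0, 50, 0.1, 0, 0, 0, 0, 0, 85, 0.1, 0, 0, 0, 0, 0, 130, 0.1, 0, 0, 0, 0, 0, 180, 0.1, 0, 0, 0, 0, 0, 215, 0.1]

```text
clock: 12.5
position: [0.513, -0.2984, 0.3474]
tcp_rot: [[-0.99, 0.14, 0.003], [0.14, 0.99, -0.003], [-0.004, -0.003, -1.0]]
wrist_force: [-0.8, 1.4, -1.2]
grip_width: 0.272
```

Call:
jog_arm:
  plan: [0, 0, 3, -6, 30, 0, 0.1, 0, 0, 7, -14, 75, 0, 0.1, 0, 0, 11, -20, 125, 0, 0.1, 0, 0, 15, -25, 180, 0, 0.1, 0, 0, 19, -25, 235, 0, 0.1, 0, 0, 23, -20, 290, 0, 0.1, 0, 0, 26, -10, 330, 0, 0.1, 0, 0, 27.5, -8, 352, 0, 0.1]

```text
clock: 13.5
position: [0.5049, 0.0556, 0.348]
tcp_rot: [[-0.942, -0.336, 0.005], [-0.336, 0.942, -0.001], [-0.004, -0.003, -1.0]]
wrist_force: [0.4, -1.2, -2.3]
grip_width: 0.275
```

Call:
jog_arm:
  plan: [0, 0, 0, 0, 0, 0, 0.1, 0, 0, 0, 0, 0, 0, 0.1, 0, 0, 0, 0, 0, 0, 0.1, 0, 0, 0, 0, 0, 0, 0.1, 0, 0, 0, 0, 0, 0, 0.1, 0, 0, 0, 0, 0, 0, 0.1, 0, 0, 0, 0, 0, 0, 0.1, 0, 0, 0, 0, 0, 0, 0.1]

```text
clock: 14.5
position: [0.5049, 0.0556, 0.348]
tcp_rot: [[-0.942, -0.336, 0.005], [-0.336, 0.942, -0.001], [-0.004, -0.003, -1.0]]
wrist_force: [0.0, 0.5, -1.7]
grip_width: 0.279
```

Run:
```python
from h import *
a=grab("wrist","w6");s=ctrl.sense();print(s["joints"],s["position"],s["tcp_rot"],np.abs(s["dq"]).max(),s["clock"],s["wrist_force"])
b=grab("scene","s6")
```

```text
[ 24.10591205   9.30680988  16.12633978   0.17209336 -96.58581506
  -4.46578663] [0.50492281 0.05559119 0.34800283] [[-0.94192945 -0.33577447  0.00494151]
 [-0.33578331  0.94193867 -0.00105778]
 [-0.00429943 -0.00265563 -0.99998723]] 0.1564189747856918 14.55 [ 0.08881542  0.02716726 -2.34363127]
```

View pics/w6.png

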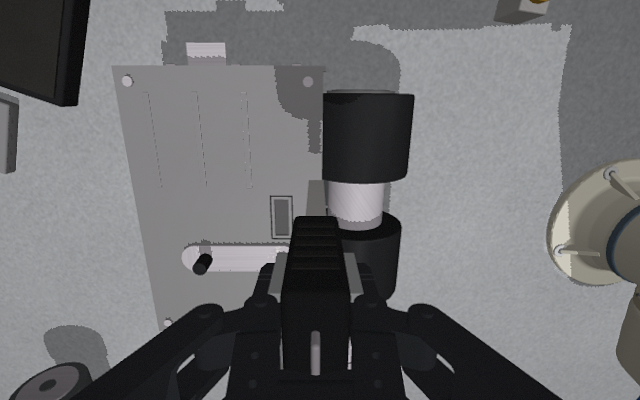

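Picture 9: the lamp is held and the slot is at (281,217). The wrist view sees the handle's narrow side, with its shoulder edge at row 217, but the blade is hidden. I'll measure the handle in the tool frame by depth, and find the blade in the scene view.

Run:
```python
from h import *
a=load("w6");C=cloud(a)
s=ctrl.sense();R=np.array(s["tcp_rot"]);p=np.array(s["position"])
T=(C-p)@R*1000
dk=(a["pixels"].max(2)<60)
for r in range(214,300,8):
    u=np.arange(275,360);k=dk[r,u]&(np.abs(T[r,u,1]+24)<8)
    if k.sum()>5: q=T[r,u[k]];print(r,u[k].min(),u[k].max(),"x",np.nanmin(q[:,0]).round(1),np.nanmax(q[:,0]).round(1),"y",np.nanmedian(q[:,1]).round(2),"z",np.nanmedian(q[:,2]).round(1))
w=np.zeros_like(dk);w[219:300,290:345]=1;m=w&dk&(np.abs(T[...,1]+24)<8)
q=T[m];A=np.c_[np.ones(len(q)),q[:,0],q[:,2]];f=np.linalg.lstsq(A,q[:,1],rcond=None)[0];print("face y=",f, "z range",np.percentile(q[:,2],[0,2,98,100]))
c,rr,n=slot(a,(281,217));print("slot",c,rr,n,"tool",((np.r_[c,.15]-p)@R*1000).round(2))
b=load("s6");o=np.array(b["origin"]);
# project TCP into scene for cropping
d=(p-o)@np.array(b["orientation"]);K=np.array(b["intrinsics"]);print("scene px",K[0,0]*d[0]/-d[2]+K[0,2],K[1,1]*-d[1]/-d[2]+K[1,2])
u,v=int(K[0,0]*d[0]/-d[2]+K[0,2]),int(K[1,1]*-d[1]/-d[2]+K[1,2])
cv2.imwrite("pics/s6c.png",cv2.resize(b["pixels"][v-50:v+70,u-70:u+90,::-1],None,fx=5,fy=5,interpolation=cv2.INTER_NEAREST));print(u-70,v-50)
```

```text
222 294 337 x -10.2 12.1 y -21.62 z 10.4
230 292 339 x -10.8 12.6 y -21.71 z -0.0
238 291 340 x -10.4 12.4 y -21.65 z -8.9
246 290 342 x -10.1 12.8 y -21.75 z -17.3
254 288 343 x -10.7 12.5 y -22.28 z -25.6
262 287 344 x -10.4 12.1 y -21.65 z -31.0
270 285 345 x -10.8 12.0 y -21.72 z -37.2
278 284 347 x -10.5 12.4 y -21.73 z -42.7
286 282 348 x -11.1 12.3 y -21.62 z -47.5
294 281 349 x -10.7 12.1 y -21.0 z -51.3
face y= [-2.19364122e+01  4.39922724e-03 -7.42930774e-03] z range [-53.41916522 -52.23076948  12.42431087  18.43027873]
slot [0.52498576 0.11439978] ((524.8521728515625, 114.6277847290039), (15.199044227600098, 42.693546295166016), 19.191486358642578) 481 tool [-37.79  49.16 198.03]
scene px 348.17757042479525 125.28557192442602
278 75
```

View pics/s6c.png

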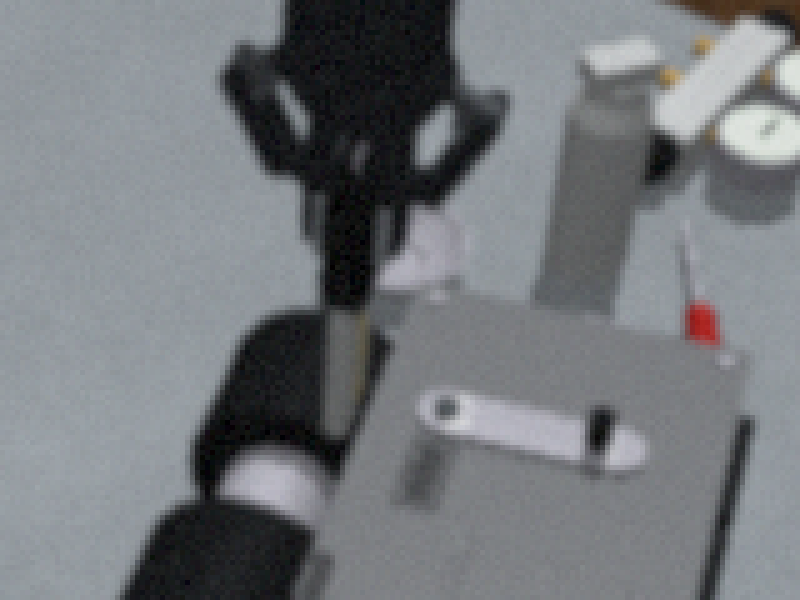

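Picture 10: the lamp is upright with the yellow strip facing the core, and the slot at crop (425,475) is free. Measured against the handle, the slot calls for a shift of about (+20.7, +57.2) mm. I'll go there with the tip just above the unit and check again.

Call:
jog_arm:
  plan: [0, 0, -0.1, 4, 10, 0, 0.1, 0, 0.1, -0.2, 8, 22, 0, 0.1, 0, 0.2, -0.3, 13, 36, -5, 0.1, 0, 0.28, -0.35, 18, 48, -20, 0.1, 0.06, 0.28, -0.35, 20.5, 56, -40, 0.1, 0.06, 0.28, -0.35, 20.7, 57.2, -60, 0.1, 0.06, 0.28, -0.35, 20.7, 57.2, -67, 0.1, 0.06, 0.28, -0.35, 20.7, 57.2, -67, 0.1]

```text
clock: 15.6
position: [0.5255, 0.1129, 0.2805]
tcp_rot: [[-0.944, -0.33, -0.001], [-0.33, 0.944, -0.001], [0.001, -0.0, -1.0]]
wrist_force: [1.3, -0.9, -1.3]
grip_width: 0.28
```

Call:
jog_arm:
  plan: [0, 0, 0, 0, 0, 0, 0.1, 0, 0, 0, 0, 0, 0, 0.1, 0, 0, 0, 0, 0, 0, 0.1, 0, 0, 0, 0, 0, 0, 0.1, 0, 0, 0, 0, 0, 0, 0.1, 0, 0, 0, 0, 0, 0, 0.1, 0, 0, 0, 0, 0, 0, 0.1, 0, 0, 0, 0, 0, 0, 0.1]

```text
clock: 16.6
position: [0.5255, 0.1129, 0.2804]
tcp_rot: [[-0.944, -0.33, -0.001], [-0.33, 0.944, -0.001], [0.001, -0.0, -1.0]]
wrist_force: [0.5, 0.2, -1.8]
grip_width: 0.28
```

Run:
```python
from h import *
s=ctrl.sense();R=np.array(s["tcp_rot"]);p=np.array(s["position"]);print(p,R.round(4).tolist(),s["wrist_force"],s["clock"])
ims=[grab("scene",f"s7{i}") for i in range(4)];t=grab("top","t7");w=grab("wrist","w7")
b=ims[0];b["pixels"]=np.mean([i["pixels"] for i in ims],0).astype(np.uint8);pickle.dump(b,open("pics/s7.pkl","wb"))
def proj(im,X):
    d=(X-np.array(im["origin"]))@np.array(im["orientation"]);K=np.array(im["intrinsics"]);return K[0,0]*d[0]/-d[2]+K[0,2],K[1,1]*-d[1]/-d[2]+K[1,2]
tip=p+R@[0,.002,.1167];print("tip pred",tip,proj(b,tip),proj(t,tip),"slot",proj(b,np.array([.5248,.1143,.15])))
u,v=map(int,proj(b,tip));print("crop",u-35,v-35)
c1=cv2.resize(b["pixels"][v-35:v+30,u-35:u+45],None,fx=8,fy=8,interpolation=cv2.INTER_CUBIC)
cv2.imwrite("pics/s7c.png",c1[:,:,::-1])
T=(cloud(w)-p)@R*1000;dk=w["pixels"].max(2)<60
m=np.zeros_like(dk);m[219:290,294:338]=1;m&=dk&(np.abs(T[...,1]+22)<6);q=T[m];print("face y",np.median(q[:,1]),[np.median(q[(q[:,2]>z)&(q[:,2]<=z+12)][:,1]).round(2) for z in(-50,-38,-26,-14,-2)])
```

```text
[0.52548984 0.11287092 0.2804333 ] [[-0.9439, -0.3302, -0.001], [-0.3302, 0.9439, -0.0008], [0.0012, -0.0004, -1.0]] [ 0.50502725  0.16513681 -1.79460751] 16.6
tip pred [0.52471176 0.11466896 0.1637326 ] (np.float64(362.33426926876456), np.float64(166.49215341438773)) (np.float64(281.64447503306997), np.float64(199.79474344150327)) slot (np.float64(361.90155331984), np.float64(169.82707434361714))
crop 327 131
face y -21.915377930948914 [np.float64(-21.8), np.float64(-21.98), np.float64(-22.07), np.float64(-22.01), np.float64(-21.92)]
```

View pics/s7c.png

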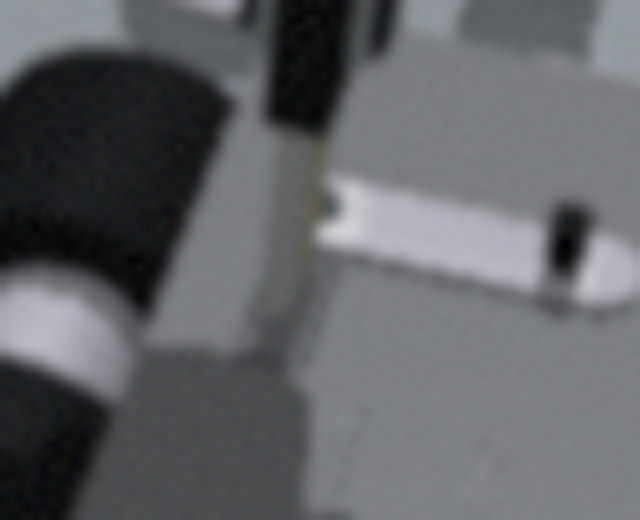

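Picture 11: the blade tip at crop about (270,340) sits over the slot's place, upright, with the strip side to the core. The handle offset is again about +2.1 mm along tool y with no tilt. I'll descend gently and watch the force.

Call:
jog_arm:
  plan: [0, 0, 0, 0, 0, -4, 0.1, 0, 0, 0, 0, 0, -8, 0.1, 0, 0, 0, 0, 0, -11, 0.1, 0, 0, 0, 0, 0, -13, 0.1, 0, 0, 0, 0, 0, -15, 0.1, 0, 0, 0, 0, 0, -17, 0.1, 0, 0, 0, 0, 0, -19, 0.1, 0, 0, 0, 0, 0, -20, 0.1]

```text
clock: 17.9
position: [0.5255, 0.1129, 0.2603]
tcp_rot: [[-0.944, -0.33, -0.001], [-0.33, 0.944, -0.001], [0.001, -0.0, -1.0]]
wrist_force: [0.2, 0.0, -2.1]
grip_width: 0.278
```

```bash
python3 -c "
from h import *
s=ctrl.sense();print(s['position'],s['tcp_rot'][:,2],s['wrist_force'],s['torque'])"
```

```text
[0.52545015 0.11285065 0.2603272 ] [-1.08543212e-03 -8.20840554e-04 -9.99999074e-01] [ 0.20083088  0.04095009 -2.12180787] [-0.00566844 -0.02078702  0.00967228]
```

Call:
jog_arm:
  plan: [0, 0, 0, 0, 0, -2, 0.1, 0, 0, 0, 0, 0, -4, 0.1, 0, 0, 0, 0, 0, -6, 0.1, 0, 0, 0, 0, 0, -8, 0.1, 0, 0, 0, 0, 0, -10, 0.1, 0, 0, 0, 0, 0, -12, 0.1, 0, 0, 0, 0, 0, -14, 0.1, 0, 0, 0, 0, 0, -15, 0.1]

```text
clock: 18.9
position: [0.5254, 0.1128, 0.2451]
tcp_rot: [[-0.944, -0.33, -0.001], [-0.33, 0.944, -0.001], [0.002, -0.0, -1.0]]
wrist_force: [0.6, 0.1, -2.0]
grip_width: 0.279
```

```bash
python3 -c "
from h import *
s=ctrl.sense();print(s['position'],s['tcp_rot'][:,2],s['wrist_force'],s['torque'])
for i in range(3):
    ctrl.get_image('top');s=ctrl.sense();print(s['wrist_force'].round(2),s['torque'].round(3))"
```

```text
[0.52541903 0.11283072 0.24512933] [-1.28857087e-03 -8.88120506e-04 -9.99998775e-01] [ 0.61246345  0.14548509 -2.03613854] [0.01488812 0.0168651  0.06777099]
[-0.45 -0.48 -1.88] [0.018 0.005 0.013]
[-0.24  0.64 -2.37] [-0.035 -0.017 -0.006]
[-0.01 -0.04 -1.49] [0.031 0.035 0.06 ]
```

Call:
jog_arm:
  plan: [0, 0, 0, 0, 0, -4, 0.1, 0, 0, 0, 0, 0, -8, 0.1, 0, 0, 0, 0, 0, -12, 0.1, 0, 0, 0, 0, 0, -16, 0.1, 0, 0, 0, 0, 0, -20, 0.1, 0, 0, 0, 0, 0, -24, 0.1, 0, 0, 0, 0, 0, -27, 0.1, 0, 0, 0, 0, 0, -30, 0.1]

```text
clock: 20.05
position: [0.5255, 0.1128, 0.2151]
tcp_rot: [[-0.944, -0.33, -0.001], [-0.33, 0.944, -0.001], [0.001, -0.0, -1.0]]
wrist_force: [0.1, 0.1, -2.3]
grip_width: 0.28
```

```bash
python3 -c "
from h import *
s=ctrl.sense();print(s['position'],s['tcp_rot'][:,2],s['wrist_force'],s['torque'])
for i in range(3):
    ctrl.get_image('top');s=ctrl.sense();print(s['wrist_force'].round(2),s['torque'].round(3))
a=grab('wrist','w8');R=s['tcp_rot'];p=s['position']
T=(cloud(a)-p)@R*1000;dk=a['pixels'].max(2)<60
# shoulder edge row on handle column 315
g=a['pixels'][195:240,316].mean(1);print(g.astype(int).tolist())
C=cloud(a);print(C[195:240:2,316,2].round(3).tolist())
"
```

```text
[0.52549028 0.11281813 0.21513106] [-1.06679508e-03 -8.89646174e-04 -9.99999035e-01] [ 0.14138112  0.05658574 -2.3161797 ] [-0.02144864 -0.00438667 -0.02975534]
[ 0.23  0.07 -1.89] [ 0.02   0.038 -0.012]
[ 0.05 -0.33 -1.41] [0.002 0.003 0.038]
[ 0.07 -0.72 -2.15] [ 0.018 -0.064  0.004]
[124, 124, 123, 124, 123, 124, 124, 124, 123, 124, 125, 125, 124, 123, 125, 125, 125, 124, 124, 127, 124, 13, 21, 20, 22, 21, 22, 20, 22, 26, 30, 33, 28, 19, 25, 24, 28, 28, 27, 27, 38, 19, 22, 22, 21]
[0.146, 0.15, 0.155, 0.158, 0.162, 0.167, 0.171, 0.175, 0.178, 0.182, 0.185, 0.198, 0.201, 0.204, 0.208, 0.21, 0.213, 0.213, 0.218, 0.219, 0.222, 0.224, 0.226]
```

```bash
python3 -c "
from h import *
a=load('w8');s=ctrl.sense();R=s['tcp_rot'];p=s['position'];C=cloud(a);T=(C-p)@R*1000
u=C[80:160,180:290,2];print('unit top z',np.nanmedian(u),np.nanpercentile(u,[5,95]))
for r in(198,203,208,213):
    k=np.where(np.abs(T[r,290:345,1]+18)<5)[0]+290;q=T[r,k];print('blade row',r,k.min(),k.max(),'x',q[:,0].min().round(1),q[:,0].max().round(1),'y',np.median(q[:,1]).round(2),'z',np.median(C[r,k,2]).round(4))
q=C[216:222,305:328,2];print('handle rows',np.median(q,1).round(4), np.median(T[216:222,305:328,1],1).round(2))
cv2.imwrite('pics/w8c.png',cv2.resize(a['pixels'][150:240,260:370,::-1],None,fx=6,fy=6,interpolation=cv2.INTER_CUBIC))
"
```

```text
unit top z 0.14942504283919478 [0.14828499 0.15059643]
blade row 198 290 344 x -16.1 20.5 y -16.83 z 0.1498
blade row 203 290 342 x -16.2 19.2 y -13.46 z 0.1504
blade row 208 307 325 x -4.1 6.9 y -17.69 z 0.1725
blade row 213 306 326 x -4.4 7.3 y -17.72 z 0.1812
handle rows [0.1965 0.1979 0.1994 0.2011 0.2023 0.2039] [-21.71 -21.68 -21.69 -21.8  -21.7  -21.79]
```

View pics/w8c.png

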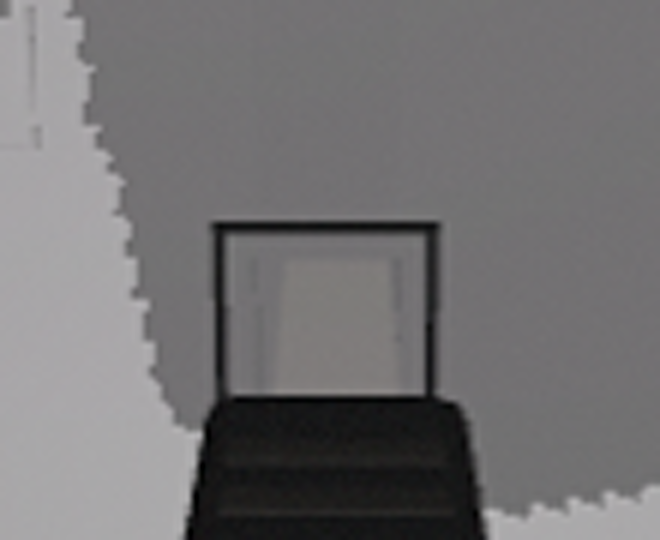

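Picture 12: the blade is in the slot with gaps of about 3 mm on the left (250 to 283) and 1 mm on the right (390 to 402). It needs about 1.2 mm towards unit +x, and the shoulder is still about 45 mm above the top. I'll correct that and go down 33 mm.

Call:
jog_arm:
  plan: [0, 0, 0, 0.6, 0, 0, 0.1, 0, 0, 0, 1.3, 0, 0, 0.1, 0, 0, 0, 1.3, 0, -5, 0.1, 0, 0, 0, 1.3, 0, -11, 0.1, 0, 0, 0, 1.3, 0, -17, 0.1, 0, 0, 0, 1.3, 0, -23, 0.1, 0, 0, 0, 1.3, 0, -29, 0.1, 0, 0, 0, 1.3, 0, -33, 0.1]

```text
clock: 21.25
position: [0.5267, 0.1128, 0.1819]
tcp_rot: [[-0.944, -0.33, -0.001], [-0.33, 0.944, -0.001], [0.002, -0.001, -1.0]]
wrist_force: [0.1, 0.5, -1.5]
grip_width: 0.279
```

Call:
jog_arm:
  plan: [0, 0, 0, 0, 0, 0, 0.1, 0, 0, 0, 0, 0, 0, 0.1, 0, 0, 0, 0, 0, 0, 0.1, 0, 0, 0, 0, 0, 0, 0.1, 0, 0, 0, 0, 0, 0, 0.1, 0, 0, 0, 0, 0, 0, 0.1, 0, 0, 0, 0, 0, 0, 0.1, 0, 0, 0, 0, 0, 0, 0.1]

```text
clock: 22.25
position: [0.5267, 0.1128, 0.1818]
tcp_rot: [[-0.944, -0.33, -0.001], [-0.33, 0.944, -0.001], [0.002, -0.001, -1.0]]
wrist_force: [0.5, -0.4, -1.6]
grip_width: 0.28
```

```bash
python3 -c "
from h import *
F=[]
for i in range(6):
    a=grab('wrist','w9');s=ctrl.sense();F.append(np.r_[s['wrist_force'],s['torque']])
print('mean F',np.mean(F,0).round(3))
R=s['tcp_rot'];p=s['position'];print(p,R[:,2],s['clock'],abs(s['dq']).max());C=cloud(a);T=(C-p)@R*1000
print('unit top',np.nanmedian(C[60:130,180:260,2]))
for r in range(204,232,2): print(r,C[r,305:328,2].mean().round(4),np.median(T[r,305:328,1]).round(1),a['pixels'][r,270:360:3].mean(1).astype(int).tolist())
"
```

```text
mean F [-1.790e-01 -1.460e-01 -2.073e+00 -9.000e-03 -2.000e-03  5.000e-03]
[0.52666772 0.1127819  0.18183506] [-0.00147239 -0.00107442 -0.99999834] 22.55 0.12275705727607886
unit top 0.14945198419969302
204 0.1497 -23.9 [168, 123, 122, 122, 122, 123, 123, 122, 44, 28, 27, 24, 27, 28, 27, 27, 29, 26, 26, 28, 26, 27, 26, 126, 122, 123, 123, 122, 122, 123]
206 0.1496 -22.6 [167, 123, 123, 123, 122, 122, 123, 122, 49, 112, 110, 109, 110, 108, 108, 109, 109, 107, 108, 107, 109, 110, 45, 126, 123, 123, 122, 123, 122, 122]
208 0.1497 -21.4 [117, 122, 121, 123, 123, 122, 123, 123, 68, 127, 122, 121, 122, 121, 122, 121, 122, 121, 123, 122, 122, 121, 24, 126, 122, 122, 122, 123, 122, 122]
210 0.1495 -20.2 [118, 123, 123, 122, 122, 124, 122, 124, 66, 128, 123, 123, 123, 122, 122, 122, 122, 123, 123, 121, 121, 123, 26, 126, 122, 122, 122, 122, 122, 122]
212 0.1337 -17.7 [120, 122, 122, 123, 121, 123, 122, 122, 67, 123, 123, 122, 132, 133, 134, 133, 133, 134, 133, 122, 106, 122, 26, 126, 122, 122, 123, 121, 122, 122]
214 0.1369 -17.7 [119, 122, 121, 121, 123, 122, 122, 123, 67, 113, 124, 125, 137
[... 606 characters left out ...]
 24, 26, 24, 23, 22, 24, 25, 24, 26, 26, 24, 29, 28, 26, 126, 122, 122, 122, 121, 123, 123]
224 0.1761 -22.5 [177, 180, 129, 121, 123, 122, 122, 124, 16, 25, 30, 31, 31, 29, 31, 30, 32, 29, 31, 30, 30, 28, 25, 126, 122, 123, 121, 122, 122, 123]
226 0.1783 -22.3 [178, 179, 163, 121, 122, 122, 122, 125, 20, 27, 34, 38, 38, 35, 36, 38, 39, 36, 36, 36, 35, 34, 25, 99, 122, 123, 122, 122, 122, 122]
228 0.1794 -21.7 [178, 179, 118, 122, 122, 122, 122, 118, 20, 25, 24, 26, 25, 25, 25, 21, 23, 23, 23, 24, 24, 24, 24, 87, 122, 122, 122, 122, 122, 123]
230 0.1819 -21.7 [178, 178, 118, 121, 123, 122, 122, 113, 24, 23, 22, 25, 25, 25, 25, 24, 23, 25, 26, 22, 25, 24, 24, 61, 123, 122, 123, 123, 122, 121]
```

```bash
python3 -c "
from h import *
s=ctrl.sense();print(s['clock'],s['grip_width'],abs(s['dq']).max());print(ctrl.job_done())"
```

```text
22.55 0.2786741003971983 0.12275705727607886
the job is handed in; nothing more can be done
None
```

I finished the job and handed it in at 22.6 s. The lamp is held upright in the slot, with its light strip facing the core. `job_done` gives no verdict, so the result below rests on my own checks.

**What I did:** I gripped the stud and swung the cover from about 3° to about 90°. I then took the smallest lamp (the docked one) straight up out of its dock. I lowered its blade through the slot in steps, checking the force each time and shifting it about 1.3 mm part-way down to centre it.

**Last checks:**
- **Contact:** the wrist force was about −2 N, the same as with the lamp hanging free, so nothing is pressing on the unit. The moments were near zero.
- **Pose:** tool tilt was about 0.1° and the arm was still, with the lamp held at 40 N.
- **Fit:** the blade looked centred in the slot along x, with a gap of about 2 mm at the slot's −y end.
- **Depth:** the shoulder is about 10–13 mm above the unit's top, so the whole strip is inside.

**Disagreements and limits:**
- Wrist depth gives a 13 mm shoulder gap, while the gap worked out from the dock height is about 10 mm. Both are well within the allowed depth.
- The wrist camera read about 1 mm off in x, so I measured the slot against the lamp in the same picture.
- I did not take a final full-scene picture. After the swing I didn't re-measure the cover; the last view of it was just before I lowered the lamp, and it was still open. I did not look at the other objects again either, but I saw no unexpected contact forces.

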